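# Open the dust-extraction gate fully, then start the sander

### The arm

A 6-joint arm with a two-finger parallel gripper is mounted at the origin on the work surface. World frame = base frame: x ahead of the robot, y to its left, z up, the work surface at z = 0. Lengths are in mm, angles in degrees, forces in N, time in s.
With the tool pointing down it reaches from about 350 to 850 mm from the base axis. Payload 8.1 kg.
Tool frame: the origin (TCP) lies midway between the tips of the shut fingers; the grasp point (between the pads) lies 19 mm behind it; x points along the fingers, z is the direction in which the jaws open and shut, and the axes are right-handed (so a half turn about x gives the same grasp; the last joint's range is limited). The gripper opens to 85 mm and grips with 20 to 120 N. Pads are 22 mm wide; open, the fingers measure 114 mm over their backs; the gripper's body (76 mm by 85 mm) begins 54 mm behind the grasp point. The pads swing forward as they close: fully open they stand 13 mm farther back than shut.
Start: joints at [-75.252, 7.471, 85.268, -0, 87.261, -4.893], TCP at [201.695, -565.088, 231.292] pointing down, gripper open.
Joint ranges: [-169.43, 169.43], [-51.17, 129.36], [1.28, 143.12], [-76.62, 256.62], [0, 156.53], [-152.29, 152.29]. Speed limits (degrees/s): [136.94, 136.94, 159.86, 180, 180, 180].

### API

Orientations are given as [roll, pitch, yaw] about the fixed x, y, z axes, in that order (R = Rz(yaw) Ry(pitch) Rx(roll)).
In Python, from bench import r gives the robot as it stands. The module is installed in compiled form; this text tells all that it offers.
- The arm moves only by the tool servo_tool, never from a script. Its argument "commands" is a list that holds one entry, the list of rows, each a list of 7 numbers: the closure in counts, from 0 (fully open) to 255 (shut), then the shift along the tool's x, y, z in cm, then the turn, a rotation vector about the tool's x, y, z in degrees. A call has 1 to 8 rows; each row is the pose to reach, as a shift and turn from the pose commanded when the call began, along the tool's axes at that moment; what a row does not reach only later rows make up. A row lasts 1/10 s, in which the tool goes at most 50 mm and 8.59 degrees, less where a joint would pass 70% of its speed; a pose out of reach is approached as far as the arm can. A call with a gripper value outside its range is refused whole. The fingers move at their own pace and stop on an object; "force" is the grip in N (left out, the last holds). Time passes only in rows, so rows that repeat a pose let the fingers close. It gives the time, the measured TCP pose, the force and the opening at its end, in the units of the state.
- r.sense(): the state, without advancing time (a new reading comes with each control period).
- r.snapshot(name): name is "scene" or "side" or "wrist"; returns (picture, depth): 420x560x3 uint8, red, green, blue; 420x560 float32, mm along the optical axis (not along the pixel's ray), 0 where there is no reading.
- r.calibration(name): a dict with "fx", "fy", "cx", "cy" (pixels), "pose" (4x4, takes a point from camera to world coordinates). Camera axes: x right, y down, z forward; pixel columns grow to the right and rows downward; lengths in mm; the calibration is good to about 2 mm. A picture is of the moment at which its call begins: read the wrist's pose just before it. calibration takes no time and is no camera call; for the wrist camera it gives the pose at the moment of the call.
- r.hand_in(): hands the job in, once; it reports no verdict.
The state is a dict: "time": time; "joint_pos": joint angles; "qd": joint speeds; "joint_efforts": joint torques, N m; "tool_pos": TCP position; "tcp_rot": TCP orientation; "ft_force": force on the tool from outside, world axes, zero at the start; "wrist_torque": the same for the moment, N m; "finger_gap": finger opening in mm.
Only numpy, scipy, OpenCV 4.12 (cv2) and the standard library are available. Lean on these libraries where they do the work, as an engineer would, in place of code of your own. Each camera call takes 0.05 s, during which the arm holds its last target.

### The job

Get the sanding bench running: with a fingertip, push the orange lever on top of the dust-extraction gate along its slot, on through the half-open click, until it stands at the fully open stop; only then press the green start button all the way in and let it come back up. Nothing needs gripping: use only the fingers, keep off the red stop button, and do not lift or shift the tin, jar, cork block, bracket or tools.

Things in the scene. Friction and masses are not known exactly. Their poses are not given: they have to be found in the camera images.
- gate: Fixed dust gate: upright aluminium housing 36 mm thick (local x), 150 wide (local y), top edge at z 150 mm. Round mouth to local x -54 mm, pipe elbow to +125 mm, both below z 136. Origin on the bench under its middle; local +y is the way the lever opens; yaw within 0.5 rad. Marks at local y: white -40 mm shut, yellow 0 half open, green +40 fully open; stop block (top at z 160) at y 54 to 62.
- gate_lever (a joint): Slide of the orange lever along the gate's local +y, m: 0 shut, 0.040 the half-open click, 0.080 the fully open hard stop. A sprung detent draws it to the nearest of these three: let go more than about 20 mm short of 0.080 it slips back to half open. A push of about 8 N carries it over each hump; it stays where it clicks in.
- gate_lever_top (a point): Middle of the top face (z 204 mm) of the orange lever, an upright flat tab 28 mm (gate local x) by 12 mm (local y, the sliding direction), from z 154 to 204 mm, in the plane local x = 0 of the gate. Starts at local y about -40 mm. To open, push its flat face on the local -y side, which is free.
- switch_box: Fixed grey switch box 110 mm (local x) x 180 (local y) x 60 tall, yaw within 0.3 rad, with two round buttons on top, 32 mm across, 90 mm apart: green start at local y +45 mm, red stop at -45 mm. Origin: centre of its underside. The gate and the box may stand either way round, left or right.
- start_button_top (a point): Centre of the top face of the green start button on the switch box; it is pressed straight down.
- start_button (a joint): Green start button, m pressed: 0 up, 0.006 fully in; a spring returns it; fully in takes about 4 N.
- stop_button_top (a point): Centre of the top face of the red stop button on the switch box; not to be pressed.
- stop_button (a joint): Red stop button, m pressed: 0 up, 0.006 fully in.
- paint_tin: closed round tin with a yellow band, 80 mm across, 85 mm tall, standing on the bench about 135 mm from the gate's middle on its local -y side; bystander, origin at its underside
- cork_block: cork sanding block 50 x 90 x 30 mm, lying about 100 mm from the middle of the switch box (its local +x side); bystander, origin at its underside
- glass_jar: closed glass jar, 66 mm across, 90 mm tall, at the far side; bystander, origin at its underside
- screwdriver: red-handled screwdriver, 200 mm long, lying at the far side; bystander, origin at its underside
- dividers: dark steel pair of dividers, 170 mm long, lying at the far side; bystander, origin at its underside
- wrench: steel wrench 180 mm long, lying near the robot, right; bystander, origin at its underside
- angle_bracket: steel angle bracket 60 x 40 x 50 mm, lying near the robot, left; bystander, origin at its underside
Mind the look-alikes: they are no part of the job. There is more than one size of the gate; the job needs the larger. Of the things that look like the switch_box, take the one that is farthest to the robot's left at the start.

How it is judged (in metres and radians):
On the way, in this order (a step that is already met when the one before it is completed fails the run):
1. the lever stands at the fully open stop (value of joint gate_lever above 0.074 m and velocity of joint gate_lever below 0.02 m/s), for 0.2 s.
2. the green start button is pressed in (value of joint start_button above 0.0045 m), for 0.04 s.
At the end, for the whole second after the job is handed in: The lever stands within 6 mm of the fully open stop, the green button has been pressed at least 4.5 mm after that and is up again (within 1.5 mm), the red button is up, and every bystander is within 25 mm of where it started (value of joint gate_lever above 0.074 m and value of joint each of start_button, stop_button below 0.0015 m and distance of each of paint_tin, cork_block, glass_jar, screwdriver, dividers, wrench, angle_bracket from where it was at the start of the episode below 0.025 m); the robot touches nothing.
It fails at once if the gate or the switch box is pushed with the arm or the gripper's body instead of the fingers (contact force between the arm and gate above 5 N or contact force between the arm and switch_box above 5 N).
It fails at once if the start button is pressed before the gate is fully open (value of joint start_button above 0.003 m and value of joint gate_lever below 0.07 m).
It fails at once if the red stop button is pressed (value of joint stop_button above 0.003 m).
It fails at once if a bystander is lifted, carried or knocked away (more than 25 mm) (distance of any of paint_tin, cork_block, glass_jar, screwdriver, dividers, wrench, angle_bracket from where it was at the start of the episode above 0.025 m).
It also fails if it takes over 43 s, if anything falls off the work surface, if the arm or the gripper's body presses on something with over 40 N, if the wrist force passes 120 N, or if a joint passes its speed limit or range.

## Working session

There is one attempt and no reset: what is moved stays moved. The work goes in short steps, Python scripts to look and compute and a tool call to move; the robot and the scene stay as the last step left them, time stands still between calls to the robot, and variables do not carry over. Pictures are saved under pics/ and viewed, and the job is handed in when it is done.

Besides the shell and the picture viewer there is one more tool, called after "Emit:" as a command line: name --argument value ..., lists and objects as JSON in quotes. servo_tool: Moves the arm, as the interface text tells. Its arguments: {"type":"object","properties":{"commands":{"type":"array","items":{"type":"array","items":{"type":"array","items":{"type":"number"}}}},"force":{"type":"number"}},"required":["commands"]}

```bash
mkdir -p pics; cat > h.py <<'E'
import numpy as np,cv2
from bench import r
def snap(n,f):
    c=r.calibration(n); p,d=r.snapshot(n); cv2.imwrite(f'pics/{f}.png',cv2.cvtColor(p,cv2.COLOR_RGB2BGR)); np.savez(f'{f}.npz',p=p,d=d,K=[c['fx'],c['fy'],c['cx'],c['cy']],T=np.array(c['pose'])); 
def w(f,u,v,z=None):
    a=np.load(f+'.npz');K=a['K'];T=a['T'];d=a['d'][v,u]
    ray=np.array([(u-K[2])/K[0],(v-K[3])/K[1],1.])
    if z is None: return (T@np.r_[ray*d,1])[:3].round(1)
    R=T[:3,:3]@ray; return (T[:3,3]+R*(z-T[2,3])/R[2]).round(1)
def cloud(f):
    a=np.load(f+'.npz');K=a['K'];T=a['T'];d=a['d'];v,u=np.mgrid[:420,:560]
    P=np.stack([(u-K[2])/K[0]*d,(v-K[3])/K[1]*d,d,np.ones_like(d)],-1)@T.T
    P=P[...,:3]; P[d==0]=np.nan; return P,a['p']
E
python3 - <<'E'
from h import *
for n in('scene','side','wrist'): snap(n,n+'0')
s=r.sense(); print(s)
for n in('scene','side'): print(np.load(n+'0.npz')['T'].round(2))
E
```

```text
{'time': 0.15, 'joint_pos': array([-7.52521705e+01,  7.50680103e+00,  8.53160025e+01, -3.50971748e-04,
        8.72621416e+01, -4.89116656e+00]), 'qd': array([-0.06609912, -0.01807633, -0.250518  , -0.01604996,  0.10513539,
        0.0264782 ]), 'joint_efforts': array([-1.17565578e-04, -5.70065224e+01, -5.01158345e+01, -1.91669051e-04,
        9.63271101e-03,  5.84339796e-05]), 'tool_pos': array([ 201.58196386, -564.66135693,  230.45827405]), 'tcp_rot': array([175.34527684,  89.91505424, 104.98428993]), 'ft_force': array([ 0.45552635,  1.11677598, -0.41066048]), 'wrist_torque': array([ 0.00141889, -0.04009683,  0.03484095]), 'finger_gap': 84.92412976329277}
[[ 6.60000e-01  5.70000e-01 -5.00000e-01  1.08463e+03]
 [ 7.60000e-01 -5.00000e-01  4.30000e-01 -4.58260e+02]
 [-1.00000e-02 -6.50000e-01 -7.60000e-01  9.63400e+02]
 [ 0.00000e+00  0.00000e+00  0.00000e+00  1.00000e+00]]
[[-9.5000e-01 -2.0000e-01  2.3000e-01  2.9757e+02]
 [-3.0000e-01  6.7000e-01 -6.8000e-01  8.4650e+02]
 [-1.0000e-02 -7.2000e-01 -7.0000e-01  9.8693e+02]
 [ 0.0000e+00  0.0000e+00  0.0000e+00  1.0000e+00]]
```

View pics/scene0.png

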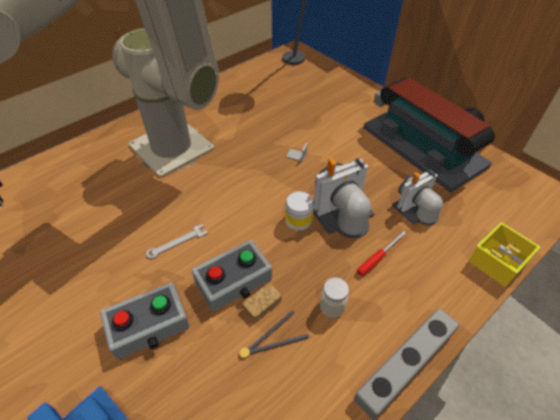

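View pics/side0.png

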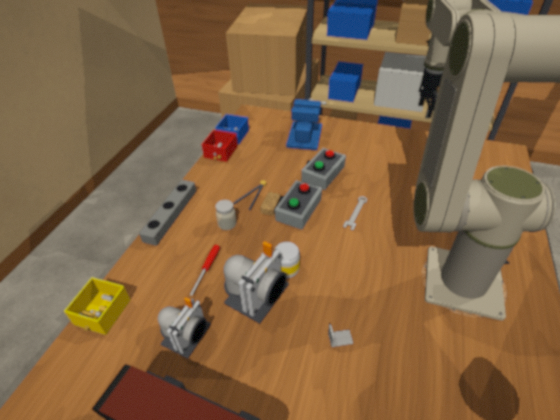

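The scene view shows the large gate at (343,195) with its orange lever at (332,168). The smaller gate is at (420,195). The left-most switch box is at (232,275), next to the cork block, with green at (247,257) and red at (215,273). Next I'll zoom in and measure.

```bash
python3 - <<'E'
from h import *
a=cv2.imread('pics/scene0.png')[145:245,280:380]; b=cv2.imread('pics/side0.png')[225:325,215:315]
c=cv2.imread('pics/scene0.png')[230:330,185:285]
cv2.imwrite('pics/crop.png',np.hstack([cv2.resize(x,(400,400),interpolation=cv2.INTER_CUBIC) for x in(a,b)]))
cv2.imwrite('pics/crop2.png',cv2.resize(c,(500,500),interpolation=cv2.INTER_CUBIC))
for f in('scene0','side0'):
    P,p=cloud(f); hsv=cv2.cvtColor(p,cv2.COLOR_RGB2HSV)
    h,s,v=[hsv[...,i].astype(int) for i in range(3)]
    print(f)
    for nm,m in(('orange',(h>7)&(h<18)&(s>200)&(v>150)&(P[...,2]>100)),('green',(h>45)&(h<85)&(s>150)&(P[...,2]>40)&(P[...,2]<110)),('red',((h<6)|(h>174))&(s>190)&(P[...,2]>40)&(P[...,2]<110))):
        n,l,st,_=cv2.connectedComponentsWithStats(m.astype(np.uint8))
        for i in range(1,n):
            if st[i,4]>15: 
                Q=P[l==i]; print(nm,st[i],np.nanmedian(Q,0).round(1),'top',np.nanmedian(Q[Q[:,2]>np.nanpercentile(Q[:,2],70)],0).round(1),np.nanmax(Q[:,2]).round(1))
E
```

```text
scene0
orange [329 159   6   7  25] [562.4 192.1 200.6] top [556.4 193.4 202. ] 203.2
green [240 251  13  12 122] [ 579.6 -122.    79.6] top [ 576.9 -118.3   81.2] 82.6
green [152 296  15  14 156] [ 547.6 -355.7   79.3] top [ 544.5 -355.6   81.5] 84.5
red [208 267  14  12 127] [ 566.6 -210.2   79.7] top [ 568.8 -208.2   81.6] 83.8
red [114 312  16  14 162] [ 525.  -441.9   79.7] top [ 523.4 -441.7   81.4] 83.6
side0
orange [263 242   9  14  84] [557.2 203.7 187.4] top [554.2 202.2 200.6] 203.8
orange [184 299   7   8  28] [709.2 392.  135.3] top [709.3 391.3 140.8] 146.0
green [315 162   8   7  44] [ 543.6 -344.2   78.5] top [ 544.  -348.9   80.6] 82.8
green [289 199  10   8  60] [ 575.8 -111.1   78.4] top [ 575.5 -116.4   81.4] 83.8
red [203 131  33  23 343] [ 995.2 -401.6   54.7] top [ 988.6 -392.2   64.4] 70.2
red [326 151   8   6  34] [ 520.4 -428.    79. ] top [ 520.6 -432.9   80.6] 82.6
red [300 184   9   8  46] [ 563.  -196.6   78.4] top [ 564.9 -200.7   81.3] 84.6
```

View pics/crop.png

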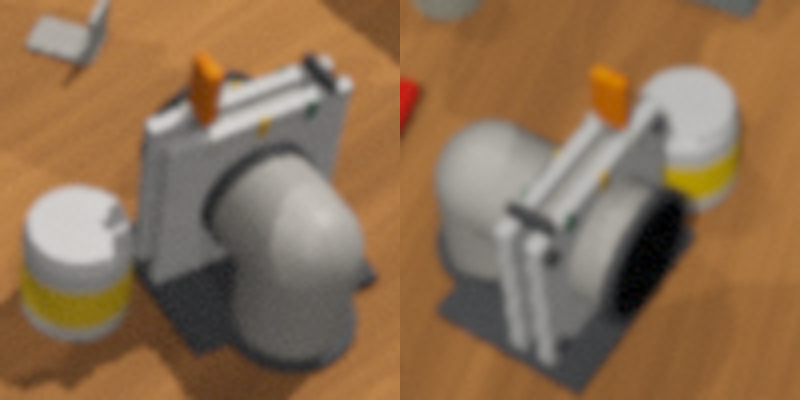

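View pics/crop2.png

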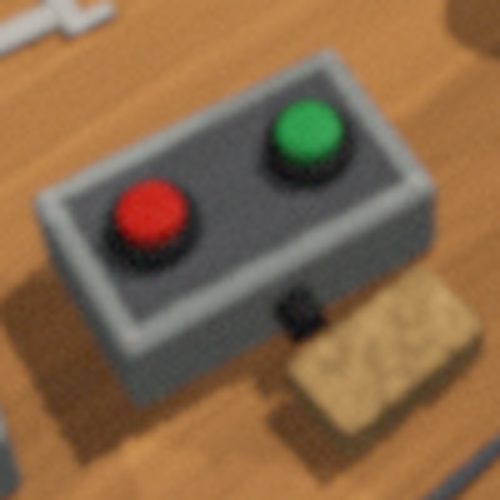

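```bash
python3 - <<'E'
from h import *
A=[]
for f in('scene0','side0'):
    P,p=cloud(f); Q=P.reshape(-1,3)
    near=(abs(Q[:,0]-560)<150)&(abs(Q[:,1]-240)<120)
    for lo,hi in((144,153),):
        q=Q[near&(Q[:,2]>lo)&(Q[:,2]<hi)]; 
        rect=cv2.minAreaRect(q[:,:2].astype(np.float32)); print(f,len(q),rect); print(cv2.boxPoints(rect).round(0).tolist())
        m=q[:,:2].mean(0);U,S,V=np.linalg.svd(q[:,:2]-m); print(m,V[0],np.percentile((q[:,:2]-m)@V.T,[1,99],axis=0))
    q=Q[near&(Q[:,2]>154)&(Q[:,2]<166)];print('stop+lever',q.round(0).tolist()[::3])
    q=Q[(abs(Q[:,0]-560)<180)&(abs(Q[:,1]-80)<70)&(Q[:,2]>78)&(Q[:,2]<92)]; print('tin',len(q),np.median(q,0) if len(q) else '')
print(w('scene0',360,163,160),w('side0',347,278,160), w('side0',215+int(530/4),225+int(215/4),160))
E
```

```text
scene0 329 ((570.1718139648438, 233.08935546875), (151.23008728027344, 41.93382263183594), 75.8119888305664)
[[531.0, 165.0], [572.0, 155.0], [609.0, 301.0], [568.0, 312.0]]
[572.50222099 228.14694643] [-0.24770157 -0.96883638] [[-76.43074895 -16.93830692]
 [ 70.51055398  22.03644112]]
stop+lever [[567.0, 292.0, 157.0], [570.0, 290.0, 157.0], [577.0, 293.0, 159.0], [576.0, 291.0, 156.0], [576.0, 287.0, 155.0], [582.0, 293.0, 155.0], [585.0, 289.0, 156.0], [589.0, 285.0, 157.0], [588.0, 282.0, 155.0], [599.0, 285.0, 161.0], [599.0, 286.0, 156.0], [602.0, 282.0, 157.0], [550.0, 192.0, 157.0], [552.0, 190.0, 156.0], [560.0, 190.0, 159.0], [561.0, 190.0, 155.0], [572.0, 188.0, 164.0], [563.0, 187.0, 155.0], [574.0, 187.0, 163.0], [572.0, 189.0, 157.0]]
tin 399 [535.20167634 105.83192031  82.55825623]
side0 377 ((568.6851196289062, 237.39617919921875), (150.86399841308594, 39.96013259887695), 76.09483337402344)
[[531.0, 169.0], [570.0, 159.0], [606.0, 306.0], [567.0, 315.0]]
[568.39762588 246.55558826] [0.29505163 0.95548131] [[-80.73881691 -21.56647093]
 [ 65.17993025  18.10520477]]
stop+lever [[572.0, 200.0, 164.0], [565.0, 203.0, 166.0], [562.0, 202.0, 162.0], [565.0, 203.0, 158.0], [556.0, 205.0, 163.0], [547.0, 205.0, 166.0], [559.0, 203.0, 156.0], [550.0, 206.0, 162.0], [552.0, 208.0, 159.0], [598.0, 286.0, 159.0], [594.0, 288.0, 159.0], [598.0, 293.0, 159.0], [591.0, 289.0, 157.0], [595.0, 293.0, 156.0], [587.0, 291.0, 157.0], [591.0, 295.0, 156.0], [584.0, 293.0, 156.0], [575.0, 292.0, 158.0], [581.0, 298.0, 159.0], [574.0, 294.0, 157.0], [582.0, 298.0, 155.0], [573.0, 298.0, 158.0], [566.0, 296.0, 158.0], [565.0, 297.0, 156.0]]
tin 309 [528.43239554 110.30259648  82.9197829 ]
[590.2 282.4 160. ] [333.9 215.7 160. ] [333.9 215.7 160. ]
```

```bash
cat >> h.py <<'E'
from scipy.spatial.transform import Rotation as Ro
def tgt(y):  # tool x down, tool y at world angle y deg
    y=np.deg2rad(y); X=np.array([0,0,-1.]);Y=np.array([np.cos(y),np.sin(y),0]); return Ro.from_matrix(np.c_[X,Y,np.cross(X,Y)])
def plan(pos,yang=None,cmd=None):
    s=r.sense(); R=Ro.from_euler('xyz',s['tcp_rot'],degrees=True)
    M=R.as_matrix(); print('now',s['time'],s['tool_pos'].round(1),'yang',np.rad2deg(np.arctan2(M[1,1],M[0,1])).round(2),'X',M[:,0].round(3),'F',s['ft_force'].round(1),s['finger_gap'],s['joint_pos'].round(1))
    if pos is not None: print('shift cm',(M.T@(np.array(pos)-s['tool_pos'])/10).round(2),end=' ')
    if yang is not None: print('turn',((R.inv()*tgt(yang)).as_rotvec(degrees=True)).round(2),end='')
    print()
E
python3 - <<'E'
from h import *
print(r.sense()['joint_pos'])
plan((550,157,260),76); plan((550,157,260),-104); plan((550,157,260),-14);plan((550,157,260),166)
E
```

```text
[-7.52521705e+01  7.50680103e+00  8.53160025e+01 -3.50971748e-04
  8.72621416e+01 -4.89116656e+00]
now 0.15 [ 201.6 -564.7  230.5] yang 19.64 X [-0.     0.001 -1.   ] F [ 0.5  1.1 -0.4] 84.92412976329277 [-75.3   7.5  85.3  -0.   87.3  -4.9]
shift cm [ -2.86  57.07 -56.26] turn [-5.636e+01 -7.000e-02 -5.000e-02]
now 0.15 [ 201.6 -564.7  230.5] yang 19.64 X [-0.     0.001 -1.   ] F [ 0.5  1.1 -0.4] 84.92412976329277 [-75.3   7.5  85.3  -0.   87.3  -4.9]
shift cm [ -2.86  57.07 -56.26] turn [ 1.2364e+02 -6.0000e-02  9.0000e-02]
now 0.15 [ 201.6 -564.7  230.5] yang 19.64 X [-0.     0.001 -1.   ] F [ 0.5  1.1 -0.4] 84.92412976329277 [-75.3   7.5  85.3  -0.   87.3  -4.9]
shift cm [ -2.86  57.07 -56.26] turn [ 3.364e+01 -8.000e-02  2.000e-02]
now 0.15 [ 201.6 -564.7  230.5] yang 19.64 X [-0.     0.001 -1.   ] F [ 0.5  1.1 -0.4] 84.92412976329277 [-75.3   7.5  85.3  -0.   87.3  -4.9]
shift cm [ -2.86  57.07 -56.26] turn [-1.4636e+02 -2.0000e-02 -1.1000e-01]
```

Emit:
servo_tool --commands '[[[255, -3, 0, 0, 0, 0, 0], [255, -3, 5, -5, -7, 0, 0], [255, -3, 9, -9, -14, 0, 0], [255, -3, 12, -12, -20, 0, 0], [255, -3, 15, -15, -27, 0, 0], [255, -3, 18, -18, -33, 0, 0], [255, -3, 21, -21, -40, 0, 0], [255, -3, 24, -24, -46, 0, 0]]]'

```text
time: 0.95
tool_pos: [347.5, -256.3, 261.2]
tcp_rot: [40.9, 90.0, 16.8]
ft_force: [0.6, -0.1, 0.3]
finger_gap: 0.2
```

```bash
python3 - <<'E'
from h import *
plan((550,157,260),76)
E
```

```text
now 0.95 [ 347.5 -256.3  261.2] yang 65.93 X [ 0.  0. -1.] F [ 0.6 -0.1  0.3] 0.1906234243621023 [-43.2 -20.1 107.7   0.   92.4 -19.2]
shift cm [ 0.12 45.99  1.64] turn [-1.007e+01  1.000e-02 -1.000e-02]
```

Emit:
servo_tool --commands '[[[255, 0, 4, 0, -2, 0, 0], [255, 0, 9, 0.4, -4, 0, 0], [255, 0, 14, 0.7, -6, 0, 0], [255, 0, 19, 1, -8, 0, 0], [255, 0, 24, 1.2, -10, 0, 0], [255, 0, 29, 1.4, -10, 0, 0], [255, 0, 34, 1.6, -10, 0, 0], [255, 0, 38, 1.6, -10, 0, 0]]]'

```text
time: 1.75
tool_pos: [518.9, 83.9, 261.0]
tcp_rot: [131.3, 90.0, 117.0]
ft_force: [-0.3, -1.2, 0.2]
finger_gap: 0.2
```

```bash
python3 - <<'E'
from h import *
plan((550,157,260),76)
E
```

```text
now 1.75 [518.9  83.9 261. ] yang 75.71 X [-0.  0. -1.] F [-0.3 -1.2  0.2] 0.156587101796595 [ 3.6 -4.7 94.6  0.  90.2 17.9]
shift cm [0.1  7.85 1.21] turn [-0.29 -0.01 -0.01]
```

Emit:
servo_tool --commands '[[[255, 0, 3, 0.6, 0, 0, 0], [255, 0, 6, 1.2, 0, 0, 0], [255, 0, 7.6, 1.2, 0, 0, 0], [255, 0, 7.6, 1.2, 0, 0, 0]]]'

```text
time: 2.15
tool_pos: [548.6, 153.4, 260.7]
tcp_rot: [-170.7, 89.9, 175.1]
ft_force: [-1.0, -0.1, 0.3]
finger_gap: 0.2
```

```bash
python3 - <<'E'
from h import *
plan((550,157,172),76)
for n in('scene','side','wrist'): snap(n,n+'1')
a=cv2.imread('pics/scene1.png')[105:245,260:400]; b=cv2.imread('pics/side1.png')[185:325,195:335]
cv2.imwrite('pics/crop3.png',np.hstack([cv2.resize(x,(400,400),interpolation=cv2.INTER_CUBIC) for x in(a,b)]))
E
```

```text
now 2.15 [548.6 153.4 260.7] yang 75.77 X [-0.001  0.    -1.   ] F [-1.  -0.1  0.3] 0.21568875404118723 [10.5  2.2 87.8  0.  90.1 24.7]
shift cm [8.87 0.38 0.06] turn [-0.23 -0.07  0.01]
```

View pics/crop3.png

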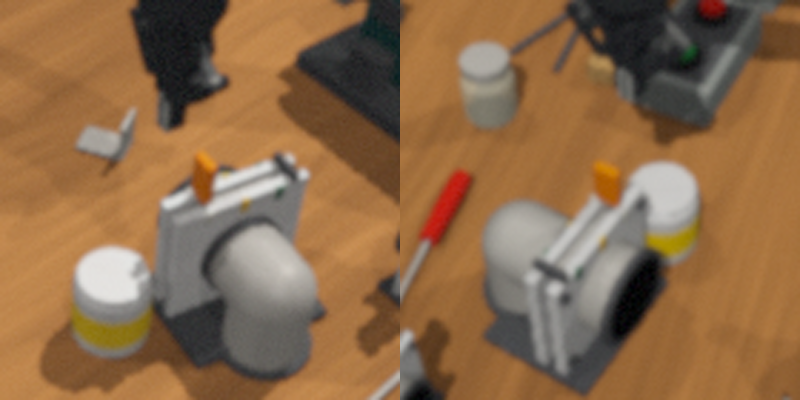

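View pics/wrist1.png

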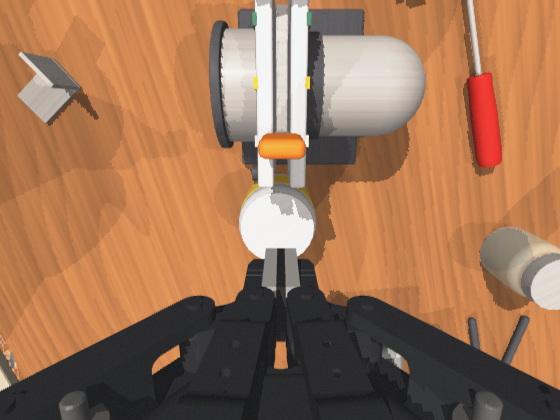

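The wrist view looks straight along the slot. The orange lever top is at (281,146), the finger tips are at (281,265), and the green marks are at (255,17) and (309,18). I'll refine the gate pose from this view.

```bash
python3 - <<'E'
from h import *
f='wrist1'
print('lever top',w(f,282,146,204),w(f,282,141))
gl=w(f,254,18,150);gr=w(f,309,18,150);yl=w(f,256,83,150);yr=w(f,308,83,150)
print(gl,gr,yl,yr); print('mid',(yl+yr)/2,(gl+gr)/2,(gl+gr)/2-(yl+yr)/2)
P,p=cloud(f); print('tin',w(f,278,215))
E
```

```text
lever top [561.  198.2 204. ] [561.6 200.7 202.1]
[562.5 277.9 150. ] [597.6 269.  150. ] [553.  238.6 150. ] [587.9 229.7 150. ]
mid [570.45 234.15 150.  ] [580.05 273.45 150.  ] [ 9.6 39.3  0. ]
tin [538.2 121.9  84.6]
```

Emit:
servo_tool --commands '[[[255, 3, 0, 0.2, 0, 0, 0], [255, 6, 0, 0.2, 0, 0, 0], [255, 8.6, 0, 0.2, 0, 0, 0], [255, 8.6, 0, 0.2, 0, 0, 0], [255, 8.6, 1, 0.2, 0, 0, 0], [255, 8.6, 1, 0.2, 0, 0, 0]]]'

```text
time: 2.9
tool_pos: [554.6, 161.8, 177.8]
tcp_rot: [32.8, 89.8, 18.5]
ft_force: [-0.0, -0.6, 0.3]
finger_gap: -0.0
```

```bash
python3 - <<'E'
from h import *
o=np.array([570.2,234.4]);d=np.array([.240,.971])
plan(np.r_[o+d*23,173],76); print((r.sense()['tool_pos'][:2]-o)@d)
snap('wrist','wrist2')
E
```

```text
now 2.9 [554.6 161.8 177.8] yang 75.63 X [ 0.003  0.001 -1.   ] F [-0.  -0.6  0.3] -0.011712931555479238 [11.2  5.6 92.9  0.  81.3 25.5]
shift cm [ 0.49  9.72 -0.31] turn [-0.37  0.17 -0.11]
-74.20226587403151
```

View pics/wrist2.png

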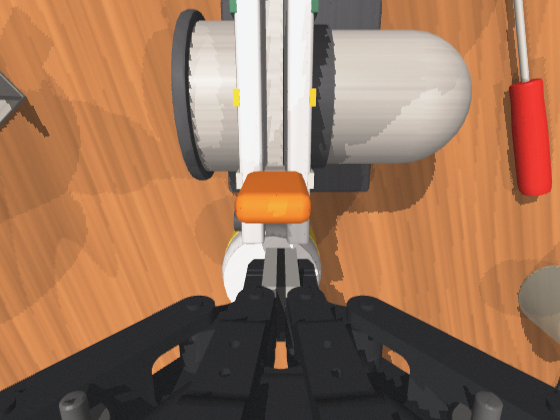

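The tip is about 17 mm short of the lever and centred on it (lever at (273,197), tip at (281,250)). Now I'll push.

Emit:
servo_tool --commands '[[[255, 0.3, 1, -0.2, 0, 0, 0], [255, 0.4, 2, -0.3, 0, 0, 0], [255, 0.4, 3, -0.3, 0, 0, 0], [255, 0.4, 4, -0.3, 0, 0, 0], [255, 0.4, 5, -0.3, 0, 0, 0], [255, 0.4, 6, -0.3, 0, 0, 0], [255, 0.4, 7, -0.3, 0, 0, 0], [255, 0.4, 7, -0.3, 0, 0, 0]]]'

```text
time: 3.75
tool_pos: [567.7, 230.6, 171.2]
tcp_rot: [-116.3, 90.0, -130.6]
ft_force: [-2.4, -4.2, 2.9]
finger_gap: -0.1
```

```bash
python3 - <<'E'
from h import *
o=np.array([570.2,234.4]);d=np.array([.240,.971])
plan(np.r_[o+d*23,173],76); print((r.sense()['tool_pos'][:2]-o)@d)
snap('wrist','wrist3')
E
```

```text
now 3.75 [567.7 230.6 171.2] yang 75.7 X [-0.    -0.001 -1.   ] F [-2.4 -4.2  2.9] -0.0846340895041652 [17.3 11.4 87.2 -0.  81.4 31.6]
shift cm [-0.18  2.73  0.14] turn [-0.3  -0.02  0.04]
-4.328156048677293
```

View pics/wrist3.png

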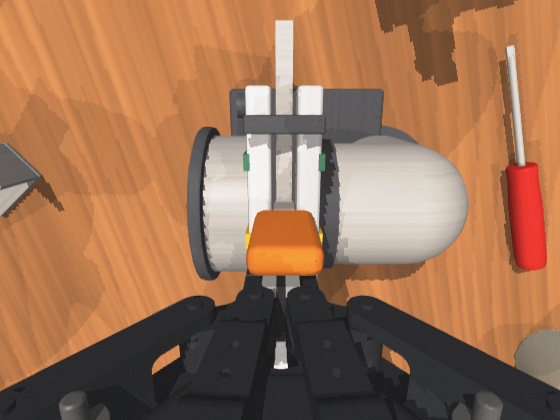

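The lever is in contact and just past the yellow marks at (248,240). I'll continue to the green marks at (246,161).

Emit:
servo_tool --commands '[[[255, 0, 0.7, 0, 0, 0, 0], [255, 0, 1.3, 0, 0, 0, 0], [255, 0, 1.9, 0, 0, 0, 0], [255, 0, 2.4, 0, 0, 0, 0], [255, 0, 2.7, 0, 0, 0, 0], [255, 0, 2.7, 0, 0, 0, 0]]]'

```text
time: 4.4
tool_pos: [574.4, 256.2, 171.2]
tcp_rot: [104.7, 90.0, 90.4]
ft_force: [-0.6, 0.1, 1.2]
finger_gap: 0.1
```

```bash
python3 - <<'E'
from h import *
o=np.array([570.2,234.4]);d=np.array([.240,.971])
plan(np.r_[o+d*23,173],76); print((r.sense()['tool_pos'][:2]-o)@d)
snap('wrist','wrist4')
E
```

```text
now 4.4 [574.4 256.2 171.2] yang 75.67 X [-0.  0. -1.] F [-0.6  0.1  1.2] 0.13347368833150047 [19.4 13.8 84.5  0.  81.7 33.7]
shift cm [-0.18  0.08  0.11] turn [-0.33 -0.   -0.01]
22.233113707242325
```

View pics/wrist4.png

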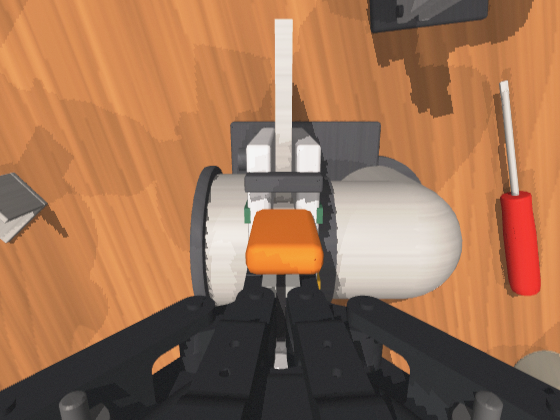

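The force has dropped to zero, so the lever has probably snapped to the stop. I'll nudge it to confirm.

Emit:
servo_tool --commands '[[[255, 0, 0.3, 0, 0, 0, 0], [255, 0, 0.5, 0, 0, 0, 0], [255, 0, 0.5, 0, 0, 0, 0]]]'

```text
time: 4.75
tool_pos: [574.8, 257.0, 170.8]
tcp_rot: [-104.4, 89.6, -118.9]
ft_force: [-3.4, -1.4, 1.3]
finger_gap: 0.0
```

Emit:
servo_tool --commands '[[[255, 0, 0.4, 0, 0, 0, 0], [255, 0, 0.4, 0, 0, 0, 0], [255, 0, 0.4, 0, 0, 0, 0]]]'

```text
time: 5.05
tool_pos: [574.9, 257.1, 169.8]
tcp_rot: [-105.7, 89.2, -120.3]
ft_force: [-6.9, 0.4, 2.2]
finger_gap: -0.1
```

The tip has stalled at local y 23, the expected position at the hard stop. I'll back off, rise and look.

Emit:
servo_tool --commands '[[[255, 0, -1.5, 0, 0, 0, 0], [255, 0, -3, 0, 0, 0, 0], [255, 0, -5, 0, 0, 0, 0], [255, -3, -5, 0, 0, 0, 0], [255, -6, -6, 0, 0, 0, 0], [255, -9, -8, 0, 0, 0, 0], [255, -9, -8, 0, 0, 0, 0], [255, -9, -8, 0, 0, 0, 0]]]'

```text
time: 5.85
tool_pos: [557.4, 186.8, 262.7]
tcp_rot: [35.1, 89.8, 20.7]
ft_force: [-1.0, -0.0, -0.1]
finger_gap: 0.1
```

```bash
python3 - <<'E'
from h import *
o=np.array([570.2,234.4]);d=np.array([.240,.971])
plan((577,-117,180),76)
snap('wrist','wrist5');snap('side','side5')
for f,hi in(('wrist5',206),('side5',206)):
    P,p=cloud(f); hsv=cv2.cvtColor(p,cv2.COLOR_RGB2HSV).astype(int)
    m=(hsv[...,0]>5)&(hsv[...,0]<20)&(hsv[...,1]>190)&(P[...,2]>160)&(P[...,2]<hi)&(abs(P[...,0]-570)<60)&(abs(P[...,1]-240)<100)
    q=P[m]; l=(q[:,:2]-o)@d; print(f,len(q),np.percentile(l,[2,50,98]),np.percentile(q[:,2],[2,98]))
E
```

```text
now 5.85 [557.4 186.8 262.7] yang 75.6 X [ 0.003  0.001 -1.   ] F [-1.  -0.  -0.1] 0.07399934307887328 [13.5  4.8 84.9  0.  90.1 27.9]
shift cm [  8.24 -28.95   9.43] turn [-0.4   0.15 -0.11]
wrist5 722 [32.86722696 36.02938025 44.65189888] [174.10379037 203.86858798]
side5 82 [39.37683134 45.67177248 47.8463687 ] [166.20172429 203.3441605 ]
```

View pics/wrist5.png

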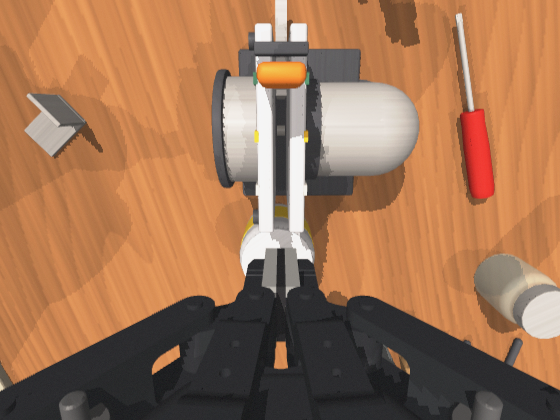

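The lever stands between the green marks against the stop block ((282,74); face at local y 33 to 46). Next, the button.

Emit:
servo_tool --commands '[[[255, 0, -4, 1.3, 0, 0, 0], [255, 0, -8, 2.6, 0, 0, 0], [255, 0, -12, 4, 0, 0, 0], [255, 0, -16, 5.3, 0, 0, 0], [255, 2, -20, 6.6, 0, 0, 0], [255, 5, -24, 8, 0, 0, 0], [255, 7, -26.5, 9.4, 0, 0, 0], [255, 7, -26.5, 9.4, 0, 0, 0]]]'

```text
time: 6.75
tool_pos: [579.3, -95.6, 185.0]
tcp_rot: [-173.8, 89.5, 171.6]
ft_force: [-0.1, 0.1, -0.5]
finger_gap: -0.1
```

```bash
python3 - <<'E'
from h import *
plan((577,-117,160))
snap('wrist','wrist6')
E
```

```text
now 6.75 [579.3 -95.6 185. ] yang 75.45 X [-0.009  0.001 -1.   ] F [-0.1  0.1 -0.5] -0.08330316576590194 [-14.3   7.4  90.2  -0.1  82.9   0.2]
shift cm [ 2.5  -2.12  0.34]
```

View pics/wrist6.png

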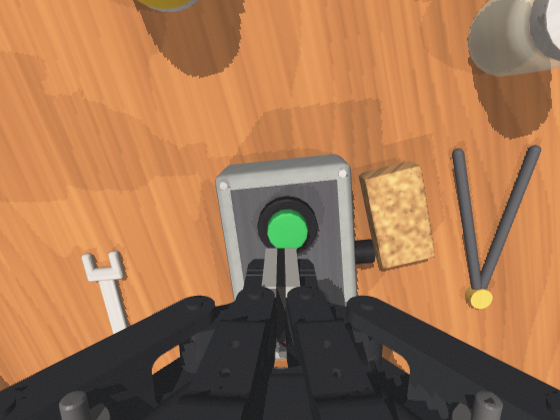

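The green button is centred at (288,231) and partly ahead of the fingertips.

```bash
python3 - <<'E'
from h import *
P,p=cloud('wrist6');hsv=cv2.cvtColor(p,cv2.COLOR_RGB2HSV).astype(int)
m=(hsv[...,0]>45)&(hsv[...,0]<85)&(hsv[...,1]>150)&(P[...,2]>40)
q=P[m];q=q[q[:,2]>79];print(len(q),np.median(q,0),cv2.minEnclosingCircle(q[:,:2].astype(np.float32)),np.percentile(q[:,2],[5,95]))
c=cv2.minEnclosingCircle(q[:,:2].astype(np.float32))[0]
plan((c[0],c[1],100))
E
```

```text
1110 [ 578.20708245 -116.44012272   81.14314354] ((577.6409301757812, -117.54854583740234), 15.413176536560059) [79.87368206 82.28142895]
now 6.8 [580.1 -93.9 187.1] yang 75.5 X [-0.007  0.002 -1.   ] F [0.5 0.4 0.9] 0.03273209255784949 [-14.2   7.3  90.1   0.   83.    0.3]
shift cm [ 8.71 -2.35  0.42]
```

Emit:
servo_tool --commands '[[[255, 1, -2.3, 0.3, 0, 0, 0], [255, 4, -2.3, 0.3, 0, 0, 0], [255, 7, -2.3, 0.3, 0, 0, 0], [255, 8.5, -2.3, 0.3, 0, 0, 0], [255, 8.5, -2.3, 0.3, 0, 0, 0], [255, 8.5, -2.3, 0.3, 0, 0, 0]]]'

```text
time: 7.4
tool_pos: [579.9, -115.4, 107.2]
tcp_rot: [15.8, 90.0, 1.5]
ft_force: [0.9, 0.0, -0.8]
finger_gap: -0.0
```

```bash
python3 - <<'E'
from h import *
plan((577.6,-117.5,74.5))
E
```

```text
now 7.4 [ 579.9 -115.4  107.2] yang 75.7 X [ 0.001  0.    -1.   ] F [ 0.9  0.  -0.8] -0.01965100223505971 [-16.2  11.3  94.3   0.   74.4  -1.9]
shift cm [ 3.27 -0.26 -0.17]
```

Emit:
servo_tool --commands '[[[255, 1, -0.2, -0.2, 0, 0, 0], [255, 2, -0.2, -0.2, 0, 0, 0], [255, 2.6, -0.2, -0.2, 0, 0, 0], [255, 2.9, -0.2, -0.2, 0, 0, 0], [255, 3.2, -0.2, -0.2, 0, 0, 0], [255, 3.2, -0.2, -0.2, 0, 0, 0], [255, 3.2, -0.2, -0.2, 0, 0, 0]]]'

```text
time: 8.1
tool_pos: [577.0, -117.6, 75.9]
tcp_rot: [-78.0, 90.0, -92.3]
ft_force: [-6.1, 2.5, 13.4]
finger_gap: -0.2
```

Emit:
servo_tool --commands '[[[255, 0.2, 0, 0, 0, 0, 0], [255, 0.3, 0, 0, 0, 0, 0], [255, 0.3, 0, 0, 0, 0, 0]]]'

```text
time: 8.4
tool_pos: [577.2, -117.7, 75.5]
tcp_rot: [-26.6, 90.0, -40.9]
ft_force: [-18.6, 4.2, 32.7]
finger_gap: -0.1
```

The button has bottomed out: the tip stalled at z 75.5 with the force up to 33 N. I'll retreat upwards.

Emit:
servo_tool --commands '[[[255, -2, 0, 0, 0, 0, 0], [255, -6, 0, 0, 0, 0, 0], [255, -10, 0, 0, 0, 0, 0], [255, -14, 2, 0, 0, 0, 0], [255, -17, 4, 0, 0, 0, 0], [255, -17, 5, 0, 0, 0, 0], [255, -17, 5, 0, 0, 0, 0], [255, -17, 5, 0, 0, 0, 0]]]'

```text
time: 9.2
tool_pos: [588.5, -69.1, 239.5]
tcp_rot: [-169.0, 89.8, 176.6]
ft_force: [0.2, 0.2, 0.9]
finger_gap: 0.2
```

```bash
python3 - <<'E'
from h import *
plan(None)
snap('wrist','wrist7');snap('side','side7');snap('scene','scene7')
def hsvm(f):
    P,p=cloud(f);return P,cv2.cvtColor(p,cv2.COLOR_RGB2HSV).astype(int)
for f in('wrist7','side7','scene7'):
    P,h=hsvm(f)
    near=(abs(P[...,0]-570)<60)&(abs(P[...,1]+160)<85)&(P[...,2]>60)&(P[...,2]<100)
    for nm,m in(('green',(h[...,0]>45)&(h[...,0]<85)),('red',((h[...,0]<6)|(h[...,0]>174)))):
        q=P[m&(h[...,1]>150)&near]
        if len(q)>20: print(f,nm,len(q),np.percentile(q[:,2],[50,90]))
o=np.array([570.2,234.4]);d=np.array([.240,.971])
for f in('side7','scene7'):
    P,h=hsvm(f)
    m=(h[...,0]>5)&(h[...,0]<20)&(h[...,1]>190)&(P[...,2]>160)&(P[...,2]<206)&(abs(P[...,0]-570)<60)&(abs(P[...,1]-240)<100)
    q=P[m];l=(q[:,:2]-o)@d; print(f,len(q),np.percentile(l,[2,50,98]) if len(q) else '')
cv2.imwrite('pics/both.png',cv2.resize(np.hstack([cv2.imread('pics/scene7.png')[80:400,100:500],cv2.imread('pics/side7.png')[80:400,100:500]]),None,fx=1,fy=1))
E
```

```text
now 9.2 [588.5 -69.1 239.5] yang 75.67 X [-0.003  0.    -1.   ] F [0.2 0.2 0.9] 0.23962992267371058 [-11.6   6.3  85.7  -0.   88.2   2.7]

wrist7 green 685 [81.08864162 82.00876388]
side7 green 56 [78.20055064 80.98484756]
side7 red 64 [77.78570984 81.89967916]
scene7 green 118 [79.44407484 82.10593257]
scene7 red 156 [78.88220837 81.62301038]
side7 81 [39.21139194 45.7147973  47.83794354]
scene7 94 [29.77885125 32.53725379 40.47432025]
```

View pics/both.png

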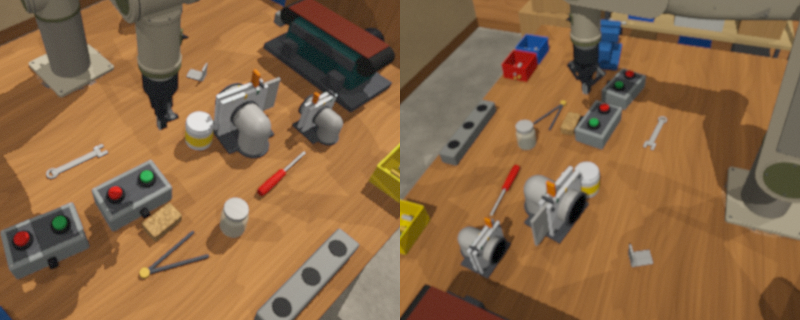

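Both views show the lever at the stop, the green button up (and now brighter than the other box's), the red button up and the bystanders in place. The arm is clear, so I'm handing in.

```bash
python3 - <<'E'
from h import *
print(r.hand_in())
E
```

```text
the job is handed in; nothing more can be done
None
```

I pushed the larger gate's lever with the shut fingertips through the half-open click to the fully open stop. I then pressed the green button on the left-most switch box all the way in, let it back up, and handed in at about 9.4 s. No verdict was reported.

My last checks:
- **Lever:** it stands at local y about +40 mm, against the stop block. The fingertip had stalled there before I backed off, and the lever stayed put afterwards.
- **Green button:** the tip reached z 75.5 mm from a button top at about 81 mm, and the force rose to 33 N, so I took it as fully in. Afterwards the button top measured about 81 mm again, and the button looks brighter than the one on the other box.
- **Red button:** its top is at about 81–82 mm in the scene and side views, the same height as at the start.
- **Bystanders:** they look unmoved in the last scene and side pictures. I did not measure each one's position again.
- **Arm:** it ended clear of everything, with the wrist force near zero.

No check failed. One reading was odd: while the lever was stalled at the stop, the wrist force along the push stayed low. For that reason I relied on the stall position and the pictures instead.

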